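Restock the stove-side tray

ROBOT

A 7-joint arm with a two-finger parallel gripper is mounted at the origin on a cart in front of the work surface, level with it; the furniture and walls round the work are solid. World frame = base frame: x ahead of the robot, y to its left, z up, the work surface at z = 0. Lengths are in m, angles in rad, forces in N, time in s.
With the tool pointing down it reaches from about 0.425 to 0.825 m from the base axis. Payload 3.6 kg.
Tool frame: the origin (TCP) lies midway between the tips of the shut fingers; the grasp point (between the pads) lies 19 mm behind it; z points along the fingers, y is the line along which they close (so a half turn about z gives the same grasp; the last joint's range is limited). The gripper opens to 85 mm and grips with 20 to 120 N. Pads are 22 mm wide; open, the fingers measure 114 mm over their backs; the gripper's body (76 mm by 85 mm) begins 54 mm behind the grasp point. The pads swing forward as they close: fully open they stand 13 mm farther back than shut.
Start: joints at [-1.206, 0.615, -0.013, 1.423, 0.008, 1.103, -0.04], TCP at [0.248, 0.601, 0.196] pointing down, gripper open.
Joint ranges: [-3.12, 3.12], [-0.3, 2.06], [-1.34, 1.32], [0.26, 2.42], [-1.36, 4.5], [0.01, 1.98], [-2.84, 2.84]. Speed limits (rad/s): [2.79, 2.79, 3.14, 3.14, 3.14, 3.14, 3.14].

INTERFACE

Orientations are given as a rotation vector (axis times angle).
In Python, from plant import * gives the robot as it stands.
- The arm moves only by the shell command python3 -m handwheel 'ROWS' [FORCE]. ROWS is JSON, a list of rows, each a list of 3 entries, a list of its own where there are three numbers: the shift along the tool's x, y, z in mm, then the turn, a rotation vector about the tool's x, y, z in degrees, then the gripper's target within -1 to 1 (fully open at 1, half-way at 0, shut at -1). In form: [[[tx, ty, tz], [wx, wy, wz], hand], ...]. A call has 1 to 10 rows; each row shifts and turns the commanded pose from where the row before left it, along the tool's axes as they then stand; what a row does not reach is not made up. A row lasts 1/8 s, in which the tool goes at most 62.5 mm and 10.7 degrees, less where a joint would pass 70% of its speed; a pose out of reach is approached as far as the arm can. A call is refused whole if a number of a shift passes 62.5 or a number of a turn 10.7, either way. A call with a gripper value outside its range is refused whole. The fingers move at their own pace and stop on an object; FORCE is the grip in N (left out, the last holds). Time passes only in rows, so rows that do not move let the fingers close. It gives the time, the measured TCP pose, the force, the opening and the grip force at its end, in the units of the state.
- read_state(): the state, without advancing time (a new reading comes with each control period).
- grab_frame(name): name is "side" or "top" or "wrist"; returns a dict with "frame" (420x560x3 uint8, red, green, blue), "range_z" (420x560 float32, m along the optical axis (not along the pixel's ray), 0 where there is no reading), "fx", "fy", "cx", "cy" (pixels), "world_to_cam" (4x4, takes a point from world to camera coordinates). Camera axes: x right, y up, looking along -z (the intrinsics and any distortion apply to the point x, -y, -z); pixel columns grow to the right and rows downward; lengths in m; the calibration is good to about 2 mm. The wrist camera is an equidistant fisheye: a pixel r from the principal point sees the ray r / f radians off the axis. A picture is of the moment at which its call begins.
- sign_off(): hands the job in; it is judged then, once.
Trained networks look in a picture, given as the dict that the camera call returned (one of the last four; its "shot" number tells which), for a name from the list of things; names that differ only in an ending like _2 or _b are one class to them, and where a whole thing is asked for, a point or a joint stands for the part that bears it (a point fixed in the world has none). Each returns a list of dicts, best first, with "conf" (0 to 1); they miss things now and then, are a little off and sometimes report something else, mostly with a low value. They report only what shows in the picture. A call takes as long as a camera call. They do not tell look-alikes from the thing itself.
- boxes_of(picture, label): "rect" ([centre column, centre row, width, height] in pixels, round what is visible of it).
- outline_of(picture, label): "region" (420x560 bool, what is visible of it) and "rect" ([centre column, centre row, width, height] in pixels, round what is visible of it).
The state is a dict: "t": time; "joint_pos": joint angles; "dq": joint speeds; "joint_torque": joint torques, N m; "position": TCP position; "ee_rot": TCP orientation; "wrist_force": force on the tool from outside, world axes, zero at the start; "torque": the same for the moment, N m; "grip_width": opening from 0.0 (shut) to 1.0 (fully open); "finger_force": force on a finger pad.
Only numpy, scipy, OpenCV 4.12 (cv2) and the standard library are available. Lean on these libraries where they do the work, as an engineer would, in place of code of your own. Each camera call takes 0.05 s, during which the arm holds its last target. There are 200 camera calls.

TASK

Gather the four stove-side things into the wooden tray, each standing (the matchbox lying flat) in the middle of its own mat: the yellow-capped spice jar on the yellow mat, the grey salt shaker on the white mat, the red tea box on the red mat and the matchbox on the blue mat, with the tea box and matchbox squared up with their mats (either way round). Leave the brown dropper bottle and the orange scouring powder where they are, as medicine and cleaner do not belong with food.

Things in the scene. Friction and masses are not known exactly. Their poses are not given: they have to be found in the camera images.
- spice_jar: Spice jar to be gathered: round glass jar with a dark label and a mustard-yellow screw cap, 44 mm in diameter, 106 mm tall, about 0.11 kg. Straight-sided. Origin: centre of its underside, z up. It stands loose at one of six changing places on the worktop left and right of the tray.
- salt_shaker: Salt shaker to be gathered: round grey shaker with a pale domed top, 44 mm in diameter up to 74 mm height, then a dome about 34 mm wide, 90 mm tall in all, about 0.1 kg. Origin: centre of its underside, z up. It stands loose at one of six changing places on the worktop left and right of the tray.
- tea_box: Red cardboard tea box to be gathered, standing upright: 51 mm (x) by 64 mm (y); the stiff body is 84 mm tall, above that only a flimsy fold-over top up to 126 mm which gives no hold: grip the body below 80 mm. About 0.08 kg. Origin: centre of its underside, z up. It stands loose at one of six changing places on the worktop left and right of the tray.
- matchbox: Small flat red matchbox with dark striking sides, to be gathered, lying flat: 37 mm (x) by 53 mm (y) by 16 mm high, shut, does not slide open, about 0.03 kg. Origin: centre of its underside, z up. It lies loose at one of six changing places on the worktop left and right of the tray.
- dropper: Look-alike that stays: small brown medicine bottle with a black dropper top, 33 mm in diameter, 102 mm tall. Origin: centre of its underside, z up. It stands loose at one of six changing places on the worktop left and right of the tray.
- scouring_powder: Look-alike that stays: orange and white scouring powder box, standing upright, 43 mm (x) by 86 mm (y) by 128 mm tall. Origin: centre of its underside, z up. It stands loose at one of six changing places on the worktop left and right of the tray.
- yellow_mat: Yellow mat, 66 x 66 x 4 mm, one of 4 fixed in the corners of a fixed wooden tray (166 x 275 mm, floor 5 mm, rim 7 mm thick and 24 mm high); which is where changes. Origin: middle of its underside, on the tray floor; top 4 mm higher. z up, y along the tray's long side, x along its short side. Mat centres 78 mm (x) and 150 mm (y) apart. Place of the spice jar.
- white_mat: White mat, 66 x 66 x 4 mm, one of 4 fixed in the corners of a fixed wooden tray (166 x 275 mm, floor 5 mm, rim 7 mm thick and 24 mm high); which is where changes. Origin: middle of its underside, on the tray floor; top 4 mm higher. z up, y along the tray's long side, x along its short side. Mat centres 78 mm (x) and 150 mm (y) apart. Place of the salt shaker.
- red_mat: Red mat, 66 x 66 x 4 mm, one of 4 fixed in the corners of a fixed wooden tray (166 x 275 mm, floor 5 mm, rim 7 mm thick and 24 mm high); which is where changes. Origin: middle of its underside, on the tray floor; top 4 mm higher. z up, y along the tray's long side, x along its short side. Mat centres 78 mm (x) and 150 mm (y) apart. Place of the tea box.
- blue_mat: Blue mat, 66 x 66 x 4 mm, one of 4 fixed in the corners of a fixed wooden tray (166 x 275 mm, floor 5 mm, rim 7 mm thick and 24 mm high); which is where changes. Origin: middle of its underside, on the tray floor; top 4 mm higher. z up, y along the tray's long side, x along its short side. Mat centres 78 mm (x) and 150 mm (y) apart. Place of the matchbox.
Mind the look-alikes: they are no part of the job. Leave any turquoise look-alike of the scouring_powder alone.

How it is judged:
By the outcome, as a careful person would: the job done as asked, in the order asked, and still so for the second after the job is handed in, with the robot touching nothing.
It also fails if it takes over 96 s, if anything falls off the work surface, if the arm or the gripper's body presses on something with over 40 N, if the wrist force passes 120 N, or if a joint passes its speed limit or range.

## Working session

There is one attempt and no reset: what is moved stays moved. The work goes in short steps, Python scripts to look and compute and a shell command to move; the robot and the scene stay as the last step left them, time stands still between calls to the robot, and variables do not carry over. Pictures are saved under pics/ and viewed, at most 19 in all, crops included, and the job is handed in when it is done.

```bash
ls; mkdir -p pics; cat > h.py <<'E'
from plant import *
import numpy as np, cv2
from scipy.spatial.transform import Rotation as R
def save(p,n): cv2.imwrite(f'pics/{n}.png',p['frame'][:,:,::-1])
def cloud(p):
    # world points per pixel for pinhole cams
    z=p['range_z']; v,u=np.mgrid[0:z.shape[0],0:z.shape[1]]
    c=np.stack([(u-p['cx'])/p['fx']*z,-(v-p['cy'])/p['fy']*z,-z,np.ones_like(z)],-1)
    return (c@np.linalg.inv(p['world_to_cam']).T)[...,:3]
E
python3 - <<'E'
from h import *
s=read_state(); print(s)
for n in ('side','top'):
    p=grab_frame(n); save(p,n); print(n,p.keys(),p['fx'],p['fy'],p['cx'],p['cy'],np.round(p['world_to_cam'],3).tolist())
    C=cloud(p); ok=p['range_z']>0
    for l in ['spice_jar','salt_shaker','tea_box','matchbox','dropper','scouring_powder','yellow_mat','white_mat','red_mat','blue_mat']:
        for o in outline_of(p,l)[:2]:
            q=C[o['region']&ok]
            print(l,round(o['conf'],2),np.round(o['rect']).astype(int), np.round(np.percentile(q,[3,50,97],axis=0),3).tolist() if len(q) else None)
E
```

```text
pics
{'t': 0.0, 'joint_pos': array([-1.20647975,  0.61593618, -0.0126392 ,  1.42489661,  0.00810691,
        1.10339258, -0.04041588]), 'dq': array([ 6.57979419e-05,  2.59383023e-04, -1.82408150e-03, -6.64103051e-04,
        6.30669777e-04,  5.93848174e-04, -2.15019226e-03]), 'joint_torque': array([ 4.26596416e-04, -4.69212306e+01,  2.58922633e-01, -1.71037281e+01,
        9.85095743e-03,  9.39837832e-03, -7.53829084e-06]), 'position': array([0.24727127, 0.60020806, 0.19502794]), 'ee_rot': array([-0.60979026, -3.08136046,  0.00398792]), 'wrist_force': array([-0.85717431, -0.04816079, -0.32166754]), 'torque': array([-0.02994008,  0.04336003, -0.01469136]), 'finger_force': 0.0, 'grip_width': 1.002220966968497}
side dict_keys(['frame', 'range_z', 'fx', 'fy', 'cx', 'cy', 'world_to_cam', 'shot']) 479.515849887232 479.515849887232 276.8345043828092 209.53233893395264 [[0.997, -0.077, -0.008, -0.554], [0.052, 0.601, 0.798, -0.079], [-0.057, -0.796, 0.603, -1.262], [0.0, 0.0, 0.0, 1.0]]
spice_jar 0.55 [223 163  16  35] [[0.389, 0.242, 0.005], [0.409, 0.249, 0.061], [0.428, 0.269, 0.106]]
sal
[... 1964 characters left out ...]
13] [[0.404, -0.215, 0.015], [0.42, -0.199, 0.06], [0.432, -0.19, 0.098]]
scouring_powder 0.82 [233 141  42  40] [[0.665, 0.097, 0.001], [0.694, 0.134, 0.126], [0.734, 0.176, 0.13]]
scouring_powder 0.66 [177 208  51  37] [[0.515, 0.23, 0.012], [0.548, 0.265, 0.126], [0.584, 0.309, 0.13]]
yellow_mat 0.57 [308 235  27  22] [[0.451, -0.061, 0.005], [0.482, -0.03, 0.008], [0.513, 0.002, 0.011]]
white_mat 0.91 [246 230  25  26] [[0.465, 0.088, 0.005], [0.496, 0.12, 0.008], [0.526, 0.152, 0.012]]
red_mat 0.9 [250 200  28  32] [[0.543, 0.082, 0.004], [0.573, 0.111, 0.008], [0.604, 0.141, 0.011]]
blue_mat 0.67 [311 203  25  27] [[0.527, -0.068, 0.004], [0.559, -0.037, 0.008], [0.589, -0.007, 0.011]]
```

View pics/side.png

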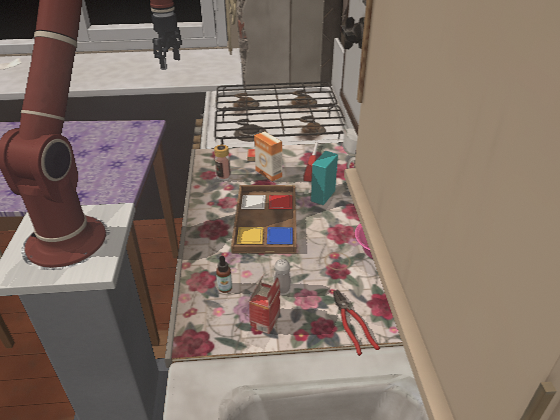

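View pics/top.png

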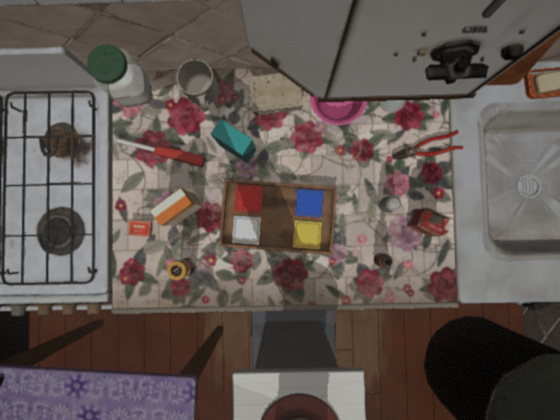

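The pictures show, in the top view: jar (180,270), matchbox (140,229), orange powder (172,207), turquoise look-alike (233,141), salt (390,204), tea box (430,221) and dropper (384,260). The mats are red (248,199), white (246,230), blue (310,203) and yellow (308,235). The tray is turned by about -5°. Next I measure the poses exactly.

```bash
cat > meas.py <<'E'
from h import *
def rect(q):
    (c,s,a)=cv2.minAreaRect((q[:,:2]*1000).astype(np.float32)); return np.round(c,1),np.round(s,1),round(a,1)
if __name__=='__main__':
    P={n:grab_frame(n) for n in('side','top')}
    K={n:cloud(p)[p['range_z']>0] for n,p in P.items()}
    def near(n,x,y,r,z0,z1):
        c=K[n]; return c[(np.hypot(c[:,0]-x,c[:,1]-y)<r)&(c[:,2]>z0)&(c[:,2]<z1)]
    for nm,x,y,r,z0,z1 in [('jarTop',.41,.26,.05,.09,.12),('jarBody',.41,.26,.05,.02,.08),('saltDome',.55,-.225,.04,.08,.1),('saltBody',.55,-.225,.04,.02,.07),
      ('teaBody',.505,-.32,.06,.015,.08),('teaTop',.505,-.32,.06,.09,.14),('match',.506,.379,.05,.010,.03),('powder',.548,.265,.07,.12,.14),('drop',.42,-.205,.04,.08,.12)]:
        for n in K:
            q=near(n,x,y,r,z0,z1)
            if len(q)>5: print(nm,n,len(q),rect(q),'zmax',round(np.percentile(q[:,2],95),3))
        q=np.vstack([near(n,x,y,r,z0,z1) for n in K]); print('   both',rect(q))
    for l in ['yellow_mat','white_mat','red_mat','blue_mat']:
        o=[o for o in outline_of(P['top'],l)][0]; C=cloud(P['top'])[o['region']&(P['top']['range_z']>0)]
        C=C[C[:,2]<.02]; print(l,rect(C),np.round(np.median(C,0),4))
    c=K['top']; b=c[(c[:,0]>.6)&(c[:,2]>.2)&(abs(c[:,1])<.5)]; print('cabinet',b.min(0),np.percentile(b,50,axis=0))
E
python3 meas.py
python3 - <<'E'
import cv2
a=cv2.imread('pics/top.png'); b=cv2.imread('pics/side.png')
t=cv2.hconcat([cv2.resize(a[185:285,100:230],(390,300)),cv2.resize(a[185:285,360:490],(390,300))])
s=cv2.hconcat([cv2.resize(b[120:220,200:330],(390,300)),cv2.resize(b[240:340,200:330],(390,300))])
cv2.imwrite('pics/crop1.png',cv2.vconcat([t,s]))
E
```

```text
jarTop side 134 (array([409.7, 262.8]), array([43.4, 42.8]), 65.2) zmax 0.107
jarTop top 316 (array([409.9, 266.2]), array([41.3, 40.8]), 43.5) zmax 0.108
   both (array([409.4, 264.4]), array([46.1, 42.1]), 86.1)
jarBody side 246 (array([408.5, 253. ]), array([27.6, 43.2]), 87.7) zmax 0.077
jarBody top 121 (array([413. , 253.9]), array([42.7, 17.1]), 15.9) zmax 0.077
   both (array([409.3, 253.6]), array([44. , 28.2]), 0.5)
saltDome side 120 (array([ 550.9, -228. ]), array([29.7, 27.6]), 43.2) zmax 0.09
saltDome top 146 (array([ 549.8, -223.5]), array([30.8, 28.9]), 31.3) zmax 0.09
   both (array([ 550.5, -225.8]), array([32. , 33.6]), 31.3)
saltBody side 246 (array([ 550. , -237.1]), array([25.5, 41.1]), 86.0) zmax 0.068
saltBody top 131 (array([ 549. , -216.4]), array([42. , 26.9]), 8.0) zmax 0.065
   both (array([ 551., -225.]), array([41.8, 44.9]), 39.8)
teaBody side 758 (array([ 506.6, -315.7]), array([64.2, 48.7]), 62.2) zmax 0.078
teaBody top 412 (array([ 504.9, -310.1]), array([61.8, 48.3]), 64.2) zmax 0.078
   both (array([ 505.7, -313.4]), array([67.2, 52.5]), 63.1)
teaTop
[... 569 characters left out ...]
 0.13
   both (array([549.6, 270.8]), array([46.5, 87.9]), 35.0)
drop side 49 (array([ 418.4, -211. ]), array([11.8,  9.9]), 26.2) zmax 0.099
drop top 33 (array([ 417.7, -205.4]), array([11. , 10.9]), 45.1) zmax 0.1
   both (array([ 418.3, -208.1]), array([13.9, 15.3]), 38.7)
yellow_mat (array([481.5, -30.3]), array([66.3, 65.8]), 83.8) [ 0.4807 -0.0301  0.008 ]
white_mat (array([496.1, 118. ]), array([69.2, 68.7]), 82.8) [0.4959 0.118  0.0079]
red_mat (array([573.6, 112.1]), array([65.9, 66.3]), 84.0) [0.5728 0.1131 0.0082]
blue_mat (array([558.9, -37.7]), array([70. , 70.6]), 84.5) [ 0.559  -0.0374  0.0078]
cabinet [ 0.66177994 -0.26947158  0.2000037 ] [ 0.69640342 -0.06933205  0.54562932]
```

View pics/crop1.png

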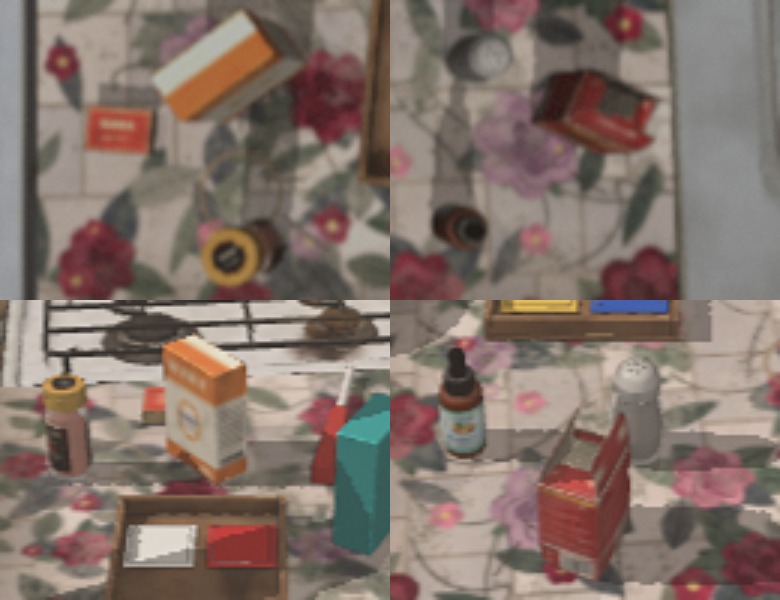

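The crops confirm which thing is which, and the measured sizes and heights match the text. The planned centres are jar (.410,.2645), salt (.5505,-.2255), tea (.506,-.3135, long side at 63°) and match (.505,.379, long side at 86°). The tray's long side lies at about 84.5°. I'm starting with the jar.

```bash
cat > go.py <<'E'
# usage: go.py x y z psi(deg, azimuth of tool y): prints turn (tool axes, deg) to do first, then shift (tool axes after the turn, mm)
import sys; from h import *
x,y,z,psi=map(float,sys.argv[1:]); s=read_state(); a=np.radians(psi)
def tgt(a): return R.from_matrix(np.array([[-np.sin(a),np.cos(a),0],[np.cos(a),np.sin(a),0],[0,0,-1.]]).T)
r=R.from_rotvec(s['ee_rot']); yv=r.as_matrix()[:,1]
t=tgt(a)
print('t',round(s['t'],2),'pos',np.round(s['position']*1000,1),'psi',round(np.degrees(np.arctan2(yv[1],yv[0])),1),'grip',round(s['grip_width'],2),round(s['finger_force'],1),'F',np.round(s['wrist_force'],1),'q7',round(s['joint_pos'][6],2))
print('turn',np.round(np.degrees((r.inv()*t).as_rotvec()),1),'shift after turn',np.round(t.inv().apply((np.array([x,y,z])-s['position'])*1000),1))
E
python3 go.py .4097 .2645 .15 84.5
```

```text
t 1.4 pos [247.6 601.  196.2] psi 67.6 grip 1.0 0.0 F [-0.3 -0.3 -0.1] q7 -0.04
turn [ -0.   -0.  -16.9] shift after turn [-193.6 -319.4   46.2]
```

```bash
python3 -m handwheel '[[[0,0,0],[0,0,-8.5],1],[[0,0,0],[0,0,-8.4],1],[[-27.6,-45.6,0],[0,0,0],1],[[-27.6,-45.6,0],[0,0,0],1],[[-27.6,-45.6,0],[0,0,0],1],[[-27.6,-45.6,0],[0,0,0],1],[[-27.6,-45.6,0],[0,0,0],1],[[-27.6,-45.6,0],[0,0,0],1],[[-28,-45.8,30],[0,0,0],1],[[0,0,0],[0,0,0],1]]' 40
cat > wr.py <<'E'
# wrist view: back-project a label's region with the depth of the fisheye
import sys; from h import *
def wcloud(p):
    z=p['range_z']; v,u=np.mgrid[0:z.shape[0],0:z.shape[1]].astype(float)
    dx=u-p['cx'];dy=v-p['cy'];th=np.hypot(dx/p['fx'],dy/p['fy']);ph=np.arctan2(dy/p['fy'],dx/p['fx'])
    k=np.tan(np.minimum(th,1.5))*z
    c=np.stack([k*np.cos(ph),-k*np.sin(ph),-z,np.ones_like(z)],-1)
    ok=(z>0)&(th<1.4)
    return (c@np.linalg.inv(p['world_to_cam']).T)[...,:3],ok
if __name__=='__main__':
    p=grab_frame('wrist'); save(p,sys.argv[1]); C,ok=wcloud(p)
    for a in sys.argv[2:]:
        l,z0,z1=a.split(','); 
        for o in outline_of(p,l)[:1]:
            q=C[o['region']&ok]; q=q[(q[:,2]>float(z0))&(q[:,2]<float(z1))]
            if len(q)<10: print(l,'few',len(q)); continue
            (c,s,an)=cv2.minAreaRect((q[:,:2]*1000).astype(np.float32))
            print(l,round(o['conf'],2),np.round(o['rect']),len(q),'c',np.round(c,1),np.round(s,1),round(an,1),'med',np.round(np.median(q,0)*1000,1))
E
python3 go.py .4097 .2645 .045 84.5; python3 wr.py w1 spice_jar,.09,.12 spice_jar,.02,.08 yellow_mat,0,.02 white_mat,0,.02
```

```text
t: 2.65
position: [0.411, 0.2582, 0.1647]
ee_rot: [-0.166, -3.135, 0.009]
wrist_force: [1.4, 1.1, -0.2]
grip_width: 1.002
finger_force: 0.0
t 2.65 pos [411.  258.2 164.7] psi 83.9 grip 1.0 0.0 F [ 1.4  1.1 -0.2] q7 0.82
turn [-0.3 -0.1 -0.6] shift after turn [  1.9   6.2 119.7]
spice_jar 0.84 [289. 205.  53.  70.] 2326 c [409.  266.5] [40.4 41.3] 86.1 med [406.9 266.9 105.8]
spice_jar 0.84 [289. 205.  53.  70.] 548 c [395.4 266. ] [15.9 40.9] 2.7 med [390.2 266.3  58.5]
yellow_mat 0.72 [ 74. 268.  46.  41.] 1482 c [483.1 -28.8] [65.7 64.1] 84.8 med [481.9 -26.8   8.9]
white_mat 0.74 [172. 273.  60.  51.] 1681 c [496.7 119.4] [66.5 63.7] 84.6 med [486.3 125.7   8.9]
```

View pics/w1.png

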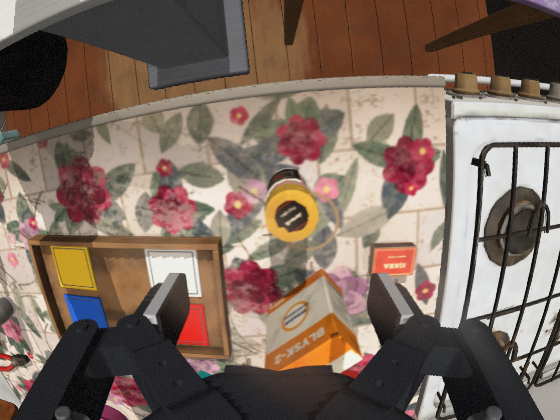

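The wrist view shows the jar at (290,212) with the tray, matchbox and powder clear of the fingers. It puts the jar at (409,266.5), in agreement with the fixed cameras. I'll go down at (409.5,265.5).

```bash
python3 -m handwheel '[[[0,0,0],[0,0,0],1]]'; python3 go.py .4095 .2655 .045 84.5
```

```text
t: 3.02
position: [0.4094, 0.266, 0.1666]
ee_rot: [0.146, 3.138, 0.002]
wrist_force: [-0.6, -0.4, 0.0]
grip_width: 1.002
finger_force: 0.0
t 3.02 pos [409.4 266.  166.6] psi 84.7 grip 1.0 0.0 F [-0.6 -0.4  0. ] q7 0.82
turn [0.1 0.  0.2] shift after turn [ -0.2  -0.5 121.6]
```

```bash
python3 -m handwheel '[[[0,0,40.5],[0,0,0],1],[[0,0,40.5],[0,0,0],1],[[0,0,40.5],[0,0,0],1],[[0,0,0],[0,0,0],1],[[0,0,0],[0,0,0],-1],[[0,0,0],[0,0,0],-1],[[0,0,0],[0,0,0],-1],[[0,0,0],[0,0,0],-1],[[0,0,0],[0,0,0],-1],[[0,0,0],[0,0,0],-1]]' 40; python3 go.py .4815 -.0315 .19 84.5
```

```text
t: 4.28
position: [0.411, 0.2655, 0.0465]
ee_rot: [0.15, 3.135, 0.004]
wrist_force: [-0.6, -0.2, 6.2]
grip_width: 0.479
finger_force: 39.9
t 4.28 pos [411.  265.5  46.5] psi 84.5 grip 0.48 39.9 F [-0.6 -0.2  6.2] q7 0.8
turn [0.2 0.2 0. ] shift after turn [ -98.6 -288.9 -143.5]
```

```bash
python3 -m handwheel '[[[0,0,-50],[0,0,0],-1],[[0,0,-50],[0,0,0],-1],[[-16.4,-48.2,0],[0,0,0],-1],[[-16.4,-48.2,0],[0,0,0],-1],[[-16.4,-48.2,0],[0,0,0],-1],[[-16.4,-48.2,0],[0,0,0],-1],[[-16.4,-48.2,0],[0,0,0],-1],[[-16.4,-48,0],[0,0,0],-1],[[0,0,0],[0,0,0],-1],[[0,0,0],[0,0,0],-1]]' 40; python3 go.py .4815 -.0315 .056 84.5;python3 wr.py w2 spice_jar,.0,.3 yellow_mat,0,.02 white_mat,0,.02 red_mat,0,.02 blue_mat,0,.02
```

```text
t: 5.52
position: [0.4797, -0.0321, 0.1449]
ee_rot: [-0.151, -3.138, -0.001]
wrist_force: [-0.5, 0.9, -0.8]
grip_width: 0.483
finger_force: 41.3
t 5.53 pos [479.7 -32.1 144.9] psi 84.5 grip 0.48 41.3 F [-0.5  0.9 -0.8] q7 1.47
turn [ 0. -0.  0.] shift after turn [-1.8  0.8 88.9]
spice_jar 0.76 [277. 268.  94. 143.] 10495 c [557.5 -32.3] [204.5  74.6] 2.5 med [466.4 -31.1 203.9]
yellow_mat 0.71 [281. 194.  65.  58.] 2476 c [478.2 -29.6] [65.5 58.8] 83.6 med [467.5 -27.7   8.9]
white_mat 0.62 [420. 197.  61.  64.] 3263 c [497.2 120.4] [69.7 68.5] 84.6 med [494.4 117.1   8.7]
red_mat 0.78 [411. 262.  61.  51.] 2633 c [574.5 111.6] [66.5 68.3] 83.8 med [570.9 109.5   8.8]
```

View pics/w2.png

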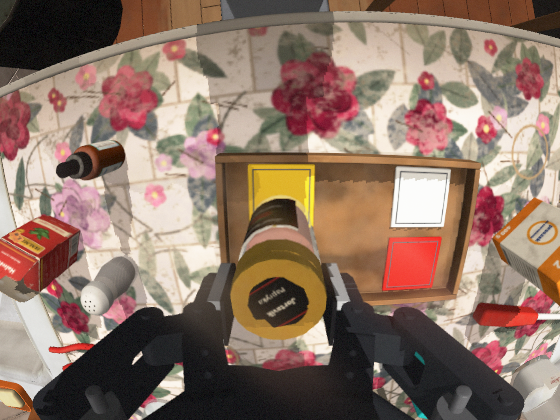

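The picture shows the jar held upright over the yellow mat (281,190), with white at (420,197) and red at (412,262). Fitting all four mats gives a tray centre of (527.7,40) at 84.5°, so yellow is at (481.7,-31) and white at (496.1,118.4). Red is then at (573.7,110.9) and blue at (559.3,-38.4).

```bash
python3 -m handwheel '[[[-3,1.2,40],[0,0,0],-1],[[0,0,35],[0,0,0],-1],[[0,0,8],[0,0,0],-1],[[0,0,0],[0,0,0],-1],[[0,0,0],[0,0,0],-1]]' 40; python3 go.py .4832 -.031 .0555 84.5
```

```text
t: 6.45
position: [0.4843, -0.0316, 0.0629]
ee_rot: [0.15, 3.135, -0.0]
wrist_force: [0.3, -0.1, -0.2]
grip_width: 0.48
finger_force: 41.3
t 6.45 pos [484.3 -31.6  62.9] psi 84.5 grip 0.48 41.3 F [ 0.3 -0.1 -0.2] q7 1.46
turn [0.  0.2 0. ] shift after turn [1.2 0.5 7.4]
```

```bash
python3 -m handwheel '[[[1,0.5,6],[0,0,0],-1],[[0,0,0],[0,0,0],-1],[[0,0,0],[0,0,0],-1]]' 40; python3 go.py .4832 -.031 .0555 84.5
```

```text
t: 6.82
position: [0.4823, -0.0311, 0.0559]
ee_rot: [0.15, 3.138, -0.0]
wrist_force: [0.1, -0.3, -2.3]
grip_width: 0.488
finger_force: 41.3
t 6.83 pos [482.3 -31.1  55.9] psi 84.5 grip 0.49 41.3 F [ 0.1 -0.3 -2.3] q7 1.46
turn [-0.  0.  0.] shift after turn [-0.9  0.2  0.4]
```

```bash
python3 -m handwheel '[[[-1,0,1.5],[0,0,0],-1],[[0,0,0],[0,0,0],-1],[[0,0,0],[0,0,0],0.4],[[0,0,0],[0,0,0],0.4],[[0,0,0],[0,0,0],0.4],[[0,0,-50],[0,0,0],0.6],[[0,0,-50],[0,0,0],0.6],[[0,0,-20],[0,0,0],0.6],[[0,0,0],[0,0,0],0.6],[[0,0,0],[0,0,0],0.6]]' 40; python3 go.py .5505 -.2255 .16 84.5; python3 wr.py w3 spice_jar,.1,.13 salt_shaker,.08,.1 salt_shaker,.02,.07 tea_box,.02,.08
```

```text
t: 8.07
position: [0.4822, -0.0311, 0.173]
ee_rot: [-0.15, -3.135, 0.0]
wrist_force: [-0.0, -0.0, -1.1]
grip_width: 0.798
finger_force: 0.0
t 8.07 pos [482.2 -31.1 173. ] psi 84.5 grip 0.8 0.0 F [-0.  -0.  -1.1] q7 1.47
turn [-0.  -0.1  0. ] shift after turn [ -86.7 -186.9   13. ]
spice_jar 0.75 [280. 208.  56.  73.] 2327 c [481.9 -29.8] [40.6 41.5] 40.6 med [480.1 -29.5 114.8]
salt_shaker 0.72 [117. 270.  54.  59.] 511 c [ 547.4 -222.3] [28.9 27.6] 86.6 med [ 546.2 -220.    86.8]
salt_shaker 0.72 [117. 270.  54.  59.] 950 c [ 543.2 -216. ] [42.8 22.7] 39.4 med [ 539.  -210.    45.5]
tea_box 0.58 [ 47. 246.  91.  82.] 1984 c [ 505.2 -310.3] [62.3 50.5] 66.4 med [ 494.6 -289.4   53.8]
```

View pics/w3.png

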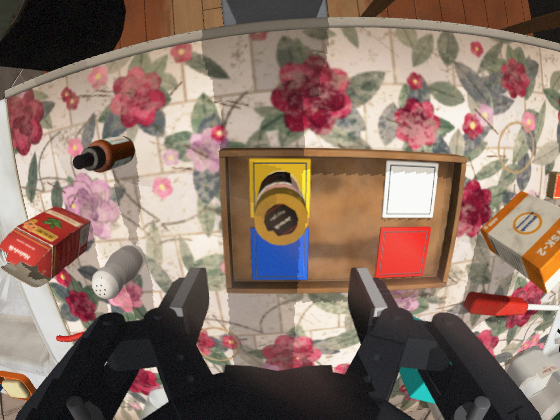

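The jar stands upright on the yellow mat (280,190). The salt shaker is at (117,270), with the tea box to its left. Next is the salt.

```bash
python3 -m handwheel '[[[-21.6,-46.7,0],[0,0,0],0.6],[[-21.6,-46.7,0],[0,0,0],0.6],[[-21.6,-46.7,0],[0,0,0],0.6],[[-21.6,-46.7,0],[0,0,0],0.6],[[0,0,0],[0,0,0],0.6],[[0,0,0],[0,0,0],0.6],[[0,0,0],[0,0,0],0.6]]' 40; python3 go.py .5505 -.2255 .03 84.5; python3 wr.py w4 salt_shaker,.08,.1 salt_shaker,.02,.07 tea_box,.02,.08 tea_box,.02,.14
```

```text
t: 9.2
position: [0.5513, -0.2232, 0.174]
ee_rot: [-0.146, -3.138, -0.002]
wrist_force: [-0.9, 0.5, 0.2]
grip_width: 0.796
finger_force: 0.0
t 9.2 pos [ 551.3 -223.2  174. ] psi 84.7 grip 0.8 0.0 F [-0.9  0.5  0.2] q7 1.82
turn [ 0.1 -0.   0.2] shift after turn [  0.6  -2.4 144. ]
salt_shaker 0.81 [274. 194.  39.  53.] 956 c [ 549.8 -224.8] [30.4 30.7] 83.1 med [ 547.8 -224.7   87. ]
salt_shaker 0.81 [274. 194.  39.  53.] 591 c [ 540.8 -223.4] [41.8 24.1] 80.2 med [ 534.9 -222.8   47. ]
tea_box 0.93 [177. 166.  97.  77.] 1846 c [ 505.3 -310.4] [60.9 49.6] 64.2 med [ 509.4 -305.8   67.4]
tea_box 0.93 [177. 166.  97.  77.] 5144 c [ 505.2 -311.2] [62.  49.9] 62.5 med [ 502.6 -305.4   86.7]
```

View pics/w4.png

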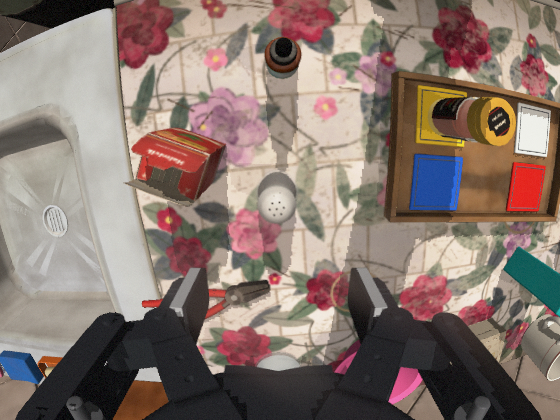

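The salt shaker is at (276,197), measured at (550,-225.6). The tea box at (178,166) is clear of the fingers. I'm going down.

```bash
python3 -m handwheel '[[[1,-2.4,48],[0,0,0],0.6],[[0,0,48],[0,0,0],0.6],[[0,0,47],[0,0,0],0.6],[[0,0,0],[0,0,0],0.6],[[0,0,0],[0,0,0],-1],[[0,0,0],[0,0,0],-1],[[0,0,0],[0,0,0],-1],[[0,0,0],[0,0,0],-1],[[0,0,0],[0,0,0],-1]]' 40; python3 go.py .4961 .1184 .17 84.5
```

```text
t: 10.58
position: [0.5523, -0.2282, 0.0339]
ee_rot: [0.15, 3.133, -0.002]
wrist_force: [-0.5, 0.6, 7.3]
grip_width: 0.37
finger_force: 39.7
t 10.57 pos [ 552.3 -228.2   33.9] psi 84.5 grip 0.37 39.7 F [-0.5  0.6  7.3] q7 1.82
turn [-0.1  0.3  0. ] shift after turn [  89.2  339.6 -136.1]
```

```bash
python3 -m handwheel '[[[0,0,-50],[0,0,0],-1],[[0,0,-50],[0,0,0],-1],[[0,0,-40],[0,0,0],-1],[[12.4,48.5,0],[0,0,0],-1],[[12.4,48.5,0],[0,0,0],-1],[[12.4,48.5,0],[0,0,0],-1],[[12.4,48.5,0],[0,0,0],-1],[[12.4,48.5,0],[0,0,0],-1],[[12.4,48.5,0],[0,0,0],-1],[[12.4,48.5,0],[0,0,0],-1]]' 40; python3 -m handwheel '[[[0,0,0],[0,0,0],-1],[[0,0,0],[0,0,0],-1],[[0,0,0],[0,0,0],-1]]' 40;  python3 go.py .498 .1184 .043 84.5;python3 wr.py w5 white_mat,0,.02 red_mat,0,.02
```

```text
t: 11.82
position: [0.4958, 0.12, 0.1719]
ee_rot: [0.151, 3.137, 0.0]
wrist_force: [1.4, -0.5, -1.1]
grip_width: 0.371
finger_force: 40.4
t: 12.2
position: [0.4965, 0.1166, 0.1714]
ee_rot: [0.155, 3.137, -0.002]
wrist_force: [0.6, 0.0, -1.2]
grip_width: 0.371
finger_force: 40.4
t 12.2 pos [496.5 116.6 171.4] psi 84.3 grip 0.37 40.4 F [ 0.6  0.  -1.2] q7 1.17
turn [-0.1  0.  -0.2] shift after turn [ -1.3   1.9 128.4]
white_mat 0.9 [280. 188.  63.  64.] 3034 c [495.9 119.1] [67.8 66.3] 85.7 med [489.5 119.3   8.8]
```

View pics/w5.png

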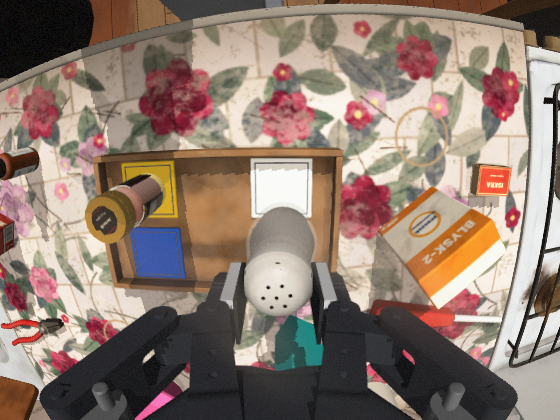

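The salt shaker is held upright over the white mat (280,187). I'm lowering it.

```bash
python3 -m handwheel '[[[-1.3,1.5,45],[0,0,0],-1],[[0,0,45],[0,0,0],-1],[[0,0,28],[0,0,0],-1],[[0,0,0],[0,0,0],-1],[[0,0,0],[0,0,0],-1],[[0,0,0],[0,0,0],-1]]' 40; python3 go.py .498 .1184 .043 84.5
```

```text
t: 13.1
position: [0.4989, 0.1201, 0.0547]
ee_rot: [0.151, 3.135, 0.002]
wrist_force: [0.3, -1.4, -1.4]
grip_width: 0.375
finger_force: 40.4
t 13.1 pos [498.9 120.1  54.7] psi 84.5 grip 0.38 40.4 F [ 0.3 -1.4 -1.4] q7 1.16
turn [ 0.1  0.2 -0. ] shift after turn [ 0.7 -1.8 11.7]
```

```bash
python3 -m handwheel '[[[0.7,-1.6,9],[0,0,0],-1],[[0,0,0],[0,0,0],-1],[[0,0,0],[0,0,0],-1],[[0,0,1.5],[0,0,0],-1],[[0,0,0],[0,0,0],-1]]' 40; python3 go.py .498 .1184 .043 84.5
```

```text
t: 13.72
position: [0.4972, 0.1186, 0.043]
ee_rot: [0.15, 3.137, 0.0]
wrist_force: [0.1, 0.1, 2.4]
grip_width: 0.372
finger_force: 40.7
t 13.72 pos [497.2 118.6  43. ] psi 84.5 grip 0.37 40.7 F [0.1 0.1 2.4] q7 1.16
turn [0. 0. 0.] shift after turn [-0.9 -0.1  0. ]
```

```bash
python3 -m handwheel '[[[0,0,0],[0,0,0],0.4],[[0,0,0],[0,0,0],0.4],[[0,0,0],[0,0,0],0.4],[[0,0,-50],[0,0,0],0.4],[[0,0,-50],[0,0,0],0.4],[[0,0,-40],[0,0,0],1],[[0,0,0],[0,0,0],1],[[0,0,0],[0,0,0],1]]' 40; python3 go.py .506 -.3135 .19 -26.7; python3 wr.py w6 salt_shaker,.09,.11 white_mat,0,.02 red_mat,0,.02
```

```text
t: 14.72
position: [0.496, 0.1182, 0.182]
ee_rot: [-0.15, -3.136, 0.001]
wrist_force: [-0.1, -0.0, 0.4]
grip_width: 0.998
finger_force: 0.0
t 14.72 pos [496.  118.2 182. ] psi 84.5 grip 1.0 0.0 F [-0.1 -0.   0.4] q7 1.17
turn [-1.000e-01 -0.000e+00  1.112e+02] shift after turn [-381.1  202.9   -8. ]
salt_shaker 0.92 [282. 196.  42.  55.] 904 c [494.4 121.8] [29.8 29.3] 39.2 med [492.8 121.9  96.1]
white_mat 0.65 [279. 185.  61.  62.] 1692 c [495.4 119.2] [65.3 64.8] 84.3 med [480.4 109.7   8.8]
red_mat 0.89 [280. 252.  54.  49.] 2849 c [573.4 112.1] [65.7 67.3] 84.8 med [571.6 112.    8.8]
```

View pics/w6.png

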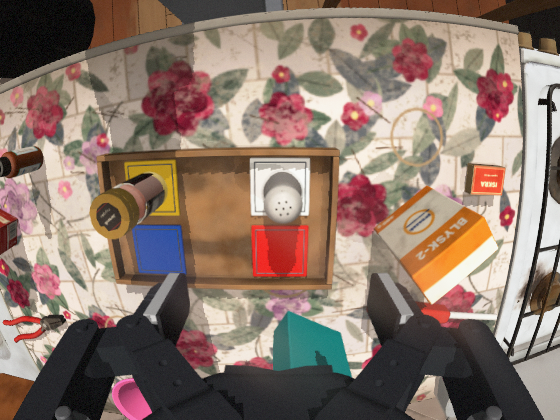

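The salt shaker stands on the white mat at (282,196). Now the tea box: shift first, then turn.

```bash
python3 -m handwheel '[[[-6.4,-53.6,-1],[0,0,0],1],[[-6.4,-53.6,-1],[0,0,0],1],[[-6.4,-53.6,-1],[0,0,0],1],[[-6.4,-53.6,-1],[0,0,0],1],[[-6.4,-53.6,-1],[0,0,0],1],[[-6.4,-53.6,-1],[0,0,0],1],[[-6.4,-53.6,-1],[0,0,0],1],[[-6.4,-53.6,-1],[0,0,0],1],[[0,0,0],[0,0,10],1],[[0,0,0],[0,0,10],1]]' 40;  python3 -m handwheel '[[[0,0,0],[0,0,10],1],[[0,0,0],[0,0,10],1],[[0,0,0],[0,0,10],1],[[0,0,0],[0,0,10],1],[[0,0,0],[0,0,10],1],[[0,0,0],[0,0,10],1],[[0,0,0],[0,0,10],1],[[0,0,0],[0,0,10],1],[[0,0,0],[0,0,10],1],[[0,0,0],[0,0,0],1]]' 40; python3 -m handwheel '[[[0,0,0],[0,0,1.2],1],[[0,0,0],[0,0,0],1],[[0,0,0],[0,0,0],1]]';  python3 go.py .506 -.3135 .19 -26.7; python3 wr.py w7 tea_box,.02,.08 tea_box,.02,.14 tea_box,.09,.14
```

```text
t: 16.18
position: [0.5058, -0.3142, 0.1892]
ee_rot: [-0.705, -3.059, -0.001]
wrist_force: [-0.3, 0.3, -0.4]
grip_width: 0.999
finger_force: 0.0
t: 17.42
position: [0.5065, -0.3127, 0.1896]
ee_rot: [-2.653, -1.679, 0.003]
wrist_force: [0.5, 0.5, -0.3]
grip_width: 1.005
finger_force: 0.0
t: 17.8
position: [0.5066, -0.3134, 0.1907]
ee_rot: [-2.674, -1.649, -0.0]
wrist_force: [-0.3, 0.1, -0.1]
grip_width: 1.001
finger_force: 0.0
t 17.8 pos [ 506.6 -313.4  190.7] psi -26.7 grip 1.0 0.0 F [-0.3  0.1 -0.1] q7 0.37
turn [ 0. -0.  0.] shift after turn [-0.4 -0.5  0.7]
tea_box 0.63 [278. 197.  52.  84.] 1338 c [ 505.5 -310.5] [60.3 44.8] 62.8 med [ 511.4 -312.    70.7]
tea_box 0.63 [278. 197.  52.  84.] 3652 c [ 506.3 -311.4] [61.2 46.5] 64.7 med [ 508.  -306.9   85.6]
tea_box 0.63 [278. 197.  52.  84.] 1278 c [ 506.8 -312.5] [57.6 41.2] 63.8 med [ 501.2 -307.2  106.2]
```

View pics/w7.png

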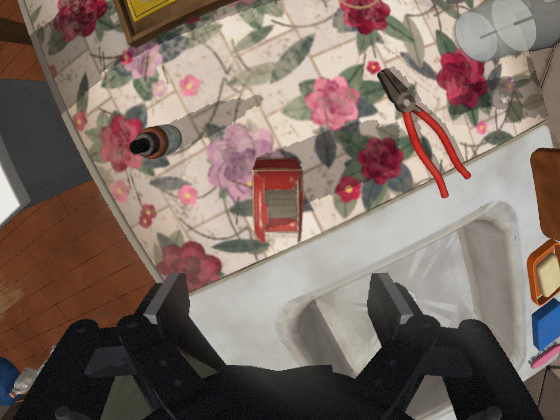

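The tea box at (277,200) is square with the fingers. I'm going down to grip its stiff body.

```bash
python3 -m handwheel '[[[0,0,46],[0,0,0],1],[[0,0,46],[0,0,0],1],[[0,0,44],[0,0,0],1],[[0,0,0],[0,0,0],1],[[0,0,0],[0,0,0],1],[[0,0,1],[0,0,0],1]]' 35; python3 go.py .5065 -.3135 .054 -26.7
```

```text
t: 18.75
position: [0.5082, -0.3146, 0.0561]
ee_rot: [2.67, 1.647, 0.003]
wrist_force: [1.4, -0.3, -0.9]
grip_width: 0.999
finger_force: 0.0
t 18.75 pos [ 508.2 -314.6   56.1] psi -26.7 grip 1.0 0.0 F [ 1.4 -0.3 -0.9] q7 0.46
turn [0.3 0.  0. ] shift after turn [ 0.2 -2.   2.1]
```

```bash
python3 -m handwheel '[[[0,-1,1.5],[0,0,0],-1],[[0,0,0],[0,0,0],-1],[[0,0,0],[0,0,0],-1],[[0,0,0],[0,0,0],-1],[[0,0,0],[0,0,0],-1],[[0,0,0],[0,0,0],-1]]' 35; python3 go.py .5737 .1109 .20 -95.5
```

```text
t: 19.5
position: [0.5058, -0.3129, 0.0522]
ee_rot: [-2.674, -1.649, 0.0]
wrist_force: [-0.0, -0.4, 0.4]
grip_width: 0.0
finger_force: 0.0
t 19.5 pos [ 505.8 -312.9   52.2] psi -26.7 grip 0.0 0.0 F [-0.  -0.4  0.4] q7 0.46
turn [-0.   0.  68.8] shift after turn [  27.  -428.3 -147.8]
```

The gripper shut on nothing, so I look.

```bash
python3 - <<'E'
from h import *
a=grab_frame('side'); b=grab_frame('wrist'); t=grab_frame('top')
im=cv2.hconcat([cv2.resize(a['frame'][220:345,190:340],(400,300)),cv2.resize(t['frame'][170:270,380:500],(400,300))])
im=cv2.vconcat([im,cv2.hconcat([cv2.resize(b['frame'],(400,300)),np.zeros((300,400,3),np.uint8)])])
cv2.imwrite('pics/c2.png',im[:,:,::-1])
C=cloud(a);ok=a['range_z']>0
for o in outline_of(a,'tea_box')[:2]:
    q=C[o['region']&ok]; print(o['conf'],o['rect'],np.round(np.percentile(q,[3,50,97],axis=0),3).tolist())
E
```

```text
0.93 [265.9, 308.0, 30.9, 50.6] [[0.475, -0.35, 0.008], [0.505, -0.336, 0.064], [0.536, -0.302, 0.107]]
```

View pics/c2.png

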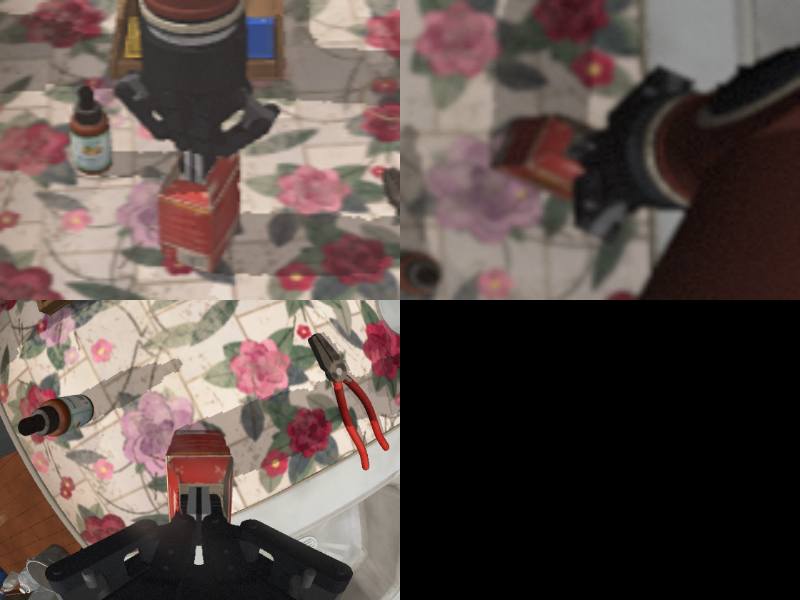

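The fingers closed inside the open top of the box, which still stands. The salt width of 0.37 (dome) and the jar width of 0.48 (cap) also suggest the real tips sit higher than the reported TCP. I'll lift and measure where the tips are.

```bash
python3 -m handwheel '[[[0,0,-50],[0,0,0],-1],[[0,0,-50],[0,0,0],-1],[[0,0,-50],[0,0,0],-1],[[0,0,0],[0,0,0],-1],[[0,0,0],[0,0,0],-1],[[0,0,0],[0,0,0],-1]]' 35; python3 - <<'E'
from h import *
s=read_state(); print(s['t'],s['position'],s['grip_width'])
a=grab_frame('side'); C=cloud(a); x,y,z=s['position']
m=(a['range_z']>0)&(np.hypot(C[...,0]-x,C[...,1]-y)<.035)&(C[...,2]>.135)&(C[...,2]<.35)
q=C[m]; 
for z0 in np.arange(.135,.30,.01):
    k=q[(q[:,2]>=z0)&(q[:,2]<z0+.01)]
    if len(k): print(round(z0,3),len(k),np.round(np.median(k,0),3), np.round(np.ptp(k,axis=0),3))
save(a,'s3'); im=a['frame'][180:350,180:380]; cv2.imwrite('pics/c3.png',cv2.resize(im,(700,595))[:,:,::-1])
C=cloud(a);ok=a['range_z']>0
for o in outline_of(a,'tea_box')[:2]:
    q=C[o['region']&ok]; print(o['conf'],o['rect'],np.round(np.percentile(q,[3,50,97],axis=0),3).tolist())
E
```

```text
t: 20.45
position: [0.505, -0.3119, 0.2005]
ee_rot: [-2.671, -1.647, 0.002]
wrist_force: [0.1, -0.2, -0.7]
grip_width: -0.002
finger_force: 0.0
20.45 [ 0.50504292 -0.31193234  0.2005154 ] -0.0015485052809376628
0.235 30 [ 0.502 -0.323  0.241] [0.02  0.013 0.008]
0.245 68 [ 0.506 -0.323  0.25 ] [0.028 0.016 0.01 ]
0.255 74 [ 0.504 -0.322  0.26 ] [0.03  0.015 0.01 ]
0.265 57 [ 0.501 -0.322  0.269] [0.031 0.015 0.009]
0.275 101 [ 0.501 -0.323  0.281] [0.056 0.03  0.01 ]
0.285 192 [ 0.503 -0.32   0.29 ] [0.061 0.048 0.01 ]
0.295 111 [ 0.498 -0.321  0.3  ] [0.066 0.048 0.01 ]
0.64 [265.5, 305.1, 33.7, 57.4] [[0.476, -0.349, -0.0], [0.505, -0.334, 0.069], [0.536, -0.283, 0.111]]
```

View pics/c3.png

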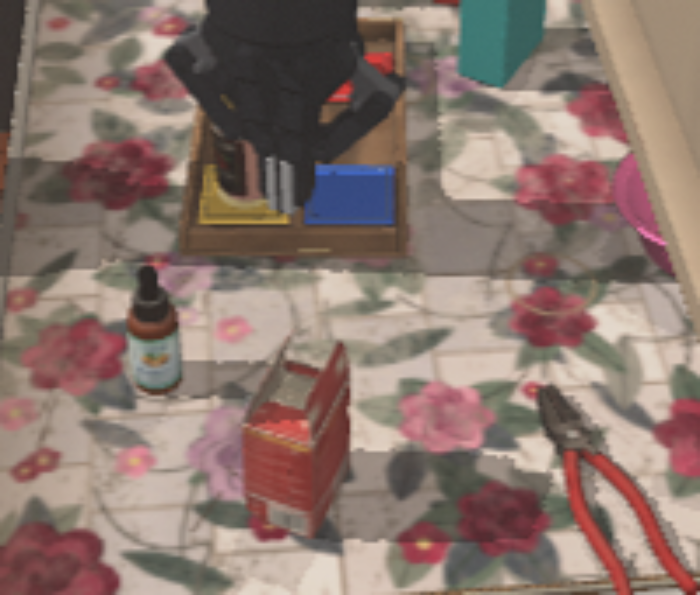

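The box is undisturbed. The shut tips measure z≈0.237 while the state says 0.2005, so the true tips are 36 mm behind the reported TCP. I'm correcting for that: the tea grasp goes to a reported z of about 0.019.

```bash
python3 -m handwheel '[[[0,0,0],[0,0,0],1],[[0,0,0],[0,0,0],1],[[0,0,0],[0,0,0],1],[[0,0,0],[0,0,0],1],[[0.5,0.5,50],[0,0,0],1],[[0,0,50],[0,0,0],1],[[0,0,40],[0,0,0],1],[[0,0,30],[0,0,0],1],[[0,0,0],[0,0,0],1],[[0,0,0],[0,0,0],1]]' 35; python3 go.py .506 -.313 .019 -26.7
```

```text
t: 21.8
position: [0.5073, -0.3136, 0.0335]
ee_rot: [2.672, 1.647, 0.001]
wrist_force: [0.7, -0.1, 0.3]
grip_width: 1.001
finger_force: 0.0
t 21.8 pos [ 507.3 -313.6   33.5] psi -26.7 grip 1.0 0.0 F [ 0.7 -0.1  0.3] q7 0.48
turn [0.1 0.  0. ] shift after turn [-0.1 -1.4 14.5]
```

```bash
python3 -m handwheel '[[[0,-1,11],[0,0,0],1],[[0,0,0],[0,0,0],1],[[0,0,0],[0,0,0],1]]' 35; python3 go.py .506 -.313 .019 -26.7;  python3 -m handwheel '[[[0,0,0],[0,0,0],-1],[[0,0,0],[0,0,0],-1],[[0,0,0],[0,0,0],-1],[[0,0,0],[0,0,0],-1],[[0,0,0],[0,0,0],-1]]' 35; python3 go.py .5737 .1109 .19 -95.5
```

```text
t: 22.18
position: [0.5058, -0.3123, 0.0216]
ee_rot: [2.674, 1.649, 0.0]
wrist_force: [0.2, -0.5, -0.4]
grip_width: 1.001
finger_force: 0.0
t 22.18 pos [ 505.8 -312.3   21.6] psi -26.7 grip 1.0 0.0 F [ 0.2 -0.5 -0.4] q7 0.49
turn [0. 0. 0.] shift after turn [-0.5  0.5  2.6]
t: 22.8
position: [0.5059, -0.3125, 0.0216]
ee_rot: [2.673, 1.648, 0.001]
wrist_force: [0.2, -0.0, 3.1]
grip_width: 0.588
finger_force: 38.6
t 22.8 pos [ 505.9 -312.5   21.6] psi -26.7 grip 0.59 38.6 F [ 0.2 -0.   3.1] q7 0.49
turn [ 0.1 -0.  68.8] shift after turn [  26.9 -427.9 -168.4]
```

The grip is 0.59 × 85 = 50 mm, which fits the 51 mm side. I lift, turn and carry it.

```bash
python3 -m handwheel '[[[0,0,-50],[0,0,0],-1],[[0,0,-60],[0,0,0],-1],[[0,0,-58],[0,0,0],-1],[[0,0,0],[0,0,9.8],-1],[[0,0,0],[0,0,9.8],-1],[[0,0,0],[0,0,9.8],-1],[[0,0,0],[0,0,9.8],-1],[[0,0,0],[0,0,9.8],-1],[[0,0,0],[0,0,9.8],-1],[[0,0,0],[0,0,10],-1]]' 35; python3 -m handwheel '[[[0,0,0],[0,0,0],-1],[[0,0,0],[0,0,0],-1]]'; python3 go.py .5737 .1109 .19 -95.5
```

```text
t: 24.05
position: [0.5051, -0.3114, 0.1883]
ee_rot: [-3.136, 0.159, 0.003]
wrist_force: [0.2, -0.3, -0.2]
grip_width: 0.589
finger_force: 38.2
t: 24.3
position: [0.5054, -0.3118, 0.1888]
ee_rot: [-3.138, 0.147, 0.001]
wrist_force: [-0.1, 0.3, -1.0]
grip_width: 0.587
finger_force: 38.2
t 24.3 pos [ 505.4 -311.8  188.8] psi -95.3 grip 0.59 38.2 F [-0.1  0.3 -1. ] q7 -0.62
turn [-0.   0.1  0.2] shift after turn [  27.5 -427.3   -1.2]
```

```bash
python3 - <<'E'
from h import *
for n in('side','top'):
    p=grab_frame(n); C=cloud(p)[p['range_z']>0]
    for x0 in np.arange(.60,.9,.04):
        k=C[(C[:,0]>x0)&(C[:,0]<=x0+.04)&(abs(C[:,1]-.1)<.15)&(C[:,2]>.15)]
        if len(k)>5: print(n,round(x0,2),len(k),'z',np.round(np.percentile(k[:,2],[1,50,99]),3),'y',np.round(np.percentile(k[:,1],[1,99]),2))
p=grab_frame('wrist'); print('cam',np.linalg.inv(p['world_to_cam'])[:3,3], read_state()['position'])
E
```

```text
side 0.68 146 z [0.392 0.466 0.585] y [-0.05 -0.03]
top 0.68 4328 z [0.397 0.574 0.67 ] y [-0.05 -0.  ]
top 0.72 3032 z [0.396 0.522 0.62 ] y [-0.    0.05]
top 0.76 1090 z [0.395 0.48  0.555] y [0.05 0.08]
top 0.88 2982 z [0.152 0.234 0.31 ] y [0.1  0.25]
cam [ 0.58229939 -0.3199821   0.36651534] [ 0.50548947 -0.31214628  0.1892172 ]
```

The cabinet (x ≥ 0.68, bottom at 0.39 m) leaves room for the wrist camera, so I carry on.

```bash
python3 -m handwheel '[[[3.4,-53.4,0],[0,0,0],-1],[[3.4,-53.4,0],[0,0,0],-1],[[3.4,-53.4,0],[0,0,0],-1],[[3.4,-53.4,0],[0,0,0],-1],[[3.4,-53.4,0],[0,0,0],-1],[[3.4,-53.4,0],[0,0,0],-1],[[3.4,-53.4,0],[0,0,0],-1],[[3.4,-53.4,0],[0,0,0],-1],[[0,0,0],[0,0,0],-1],[[0,0,0],[0,0,0],-1]]' 35; python3 go.py .5737 .1109 .031 -95.5; python3 wr.py w8 red_mat,0,.02 white_mat,0,.02 tea_box,.1,.4
```

```text
t: 25.7
position: [0.5734, 0.1098, 0.1893]
ee_rot: [3.137, -0.15, 0.0]
wrist_force: [0.6, -0.7, -0.4]
grip_width: 0.593
finger_force: 38.2
t 25.7 pos [573.4 109.8 189.3] psi -95.5 grip 0.59 38.2 F [ 0.6 -0.7 -0.4] q7 -1.31
turn [ 0.1 -0.   0. ] shift after turn [  0.2  -1.1 158.3]
red_mat 0.72 [276. 176.  59.  35.] 2115 c [586.  110.4] [65.  41.6] 84.3 med [586.3 110.8   8.7]
white_mat 0.32 [514. 285.  45.  48.] 179 c [ 424.9 -199.5] [15.9 32.4] 48.9 med [ 427.7 -194.4   10.9]
tea_box 0.7 [283. 277. 118. 172.] 17541 c [574.5 110.7] [49.1 62.7] 84.3 med [592.1 107.4 247.1]
```

View pics/w8.png

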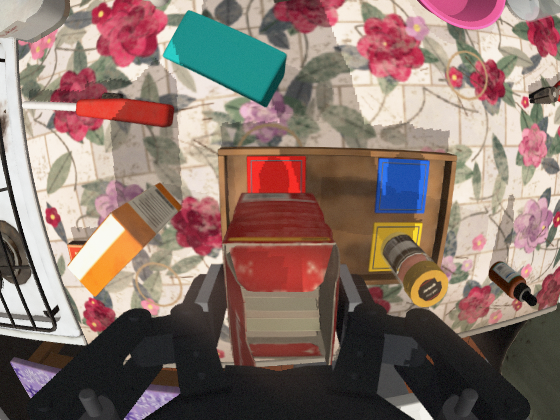

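The tea box sits over the red mat (276,176) and is square with it (84.3°). I'm lowering it.

```bash
python3 -m handwheel '[[[0,-1,50],[0,0,0],-1],[[0,0,50],[0,0,0],-1],[[0,0,40],[0,0,0],-1],[[0,0,10],[0,0,0],-1],[[0,0,0],[0,0,0],-1],[[0,0,0],[0,0,0],-1],[[0,0,0],[0,0,0],-1]]' 35; python3 go.py .5735 .1109 .031 -95.5
```

```text
t: 26.78
position: [0.5748, 0.1114, 0.0408]
ee_rot: [-3.137, 0.15, -0.004]
wrist_force: [0.1, -0.2, -0.4]
grip_width: 0.588
finger_force: 38.2
t 26.77 pos [574.8 111.4  40.8] psi -95.5 grip 0.59 38.2 F [ 0.1 -0.2 -0.4] q7 -1.16
turn [-0.  -0.2  0. ] shift after turn [-1.2  0.6  9.8]
```

```bash
python3 -m handwheel '[[[-1,0.5,7.5],[0,0,0],-1],[[0,0,0],[0,0,0],-1],[[0,0,0],[0,0,0],-1],[[0,0,1.5],[0,0,0],-1],[[0,0,0],[0,0,0],-1]]' 35; python3 go.py .5737 .1109 .031 -95.5
```

```text
t: 27.4
position: [0.5728, 0.111, 0.0306]
ee_rot: [-3.138, 0.15, -0.001]
wrist_force: [-1.0, 0.5, 2.5]
grip_width: 0.592
finger_force: 38.5
t 27.4 pos [572.8 111.   30.6] psi -95.5 grip 0.59 38.5 F [-1.   0.5  2.5] q7 -1.15
turn [-0. -0.  0.] shift after turn [ 0.9 -0.  -0.4]
```

```bash
python3 -m handwheel '[[[0,0,0],[0,0,0],0.6],[[0,0,0],[0,0,0],0.6],[[0,0,0],[0,0,0],0.6],[[0,0,-50],[0,0,0],0.6],[[0,0,-50],[0,0,0],0.6],[[0,0,-50],[0,0,0],0.6],[[0,0,0],[0,0,0],0.6],[[0,0,0],[0,0,0],0.6]]' 35; python3 go.py .505 .379 .18 -95.5;  python3 wr.py w9 red_mat,0,.02 white_mat,0,.02 tea_box,.02,.09 tea_box,.09,.2 salt_shaker,.09,.11
```

```text
t: 28.4
position: [0.572, 0.1114, 0.1797]
ee_rot: [-3.137, 0.15, 0.002]
wrist_force: [-0.3, 0.4, 0.4]
grip_width: 0.805
finger_force: 0.0
t 28.4 pos [572.  111.4 179.7] psi -95.5 grip 0.8 0.0 F [-0.3  0.4  0.4] q7 -1.31
turn [-0.   0.1  0. ] shift after turn [ -92.3 -259.9   -0.3]
red_mat 0.59 [277. 183.  59.  59.] 615 c [575.5 111.7] [66.2 64.5] 85.6 med [598.9 134.4   8.6]
white_mat 0.84 [276. 249.  58.  52.] 692 c [496.2 118.9] [67.9 65.9] 84.3 med [490.3 100.8   8.5]
tea_box 0.63 [281. 204.  56.  90.] 1630 c [558.9 111.1] [46.7 91.9] 84.8 med [575.2 105.7  79.1]
tea_box 0.63 [281. 204.  56.  90.] 2653 c [572.8 109.5] [45.1 59.7] 84.7 med [583.7 113.4  99.7]
salt_shaker 0.71 [275. 268.  39.  66.] 708 c [510.6 113.6] [29.6 62.5] 61.8 med [498.5 121.1  96. ]
```

View pics/w9.png

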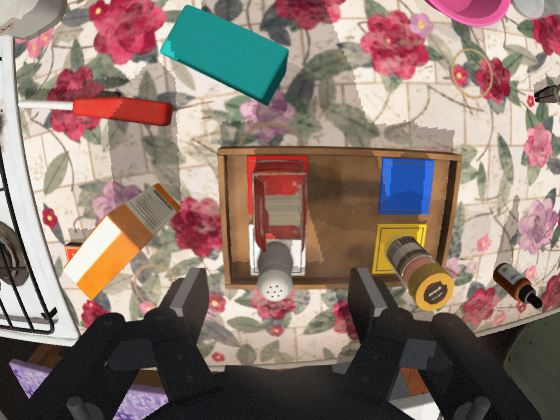

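The tea box stands square on the red mat (279,195) and the salt and jar are upright. Now the matchbox.

```bash
python3 -m handwheel '[[[-18.5,-52,0],[0,0,0],0.6],[[-18.5,-52,0],[0,0,0],0.6],[[-18.5,-52,0],[0,0,0],0.6],[[-18.5,-52,0],[0,0,0],0.6],[[-18.5,-52,0],[0,0,0],0.6],[[0,0,0],[0,0,-10.2],0.6],[[0,0,0],[0,0,-10.2],0.6],[[0,0,0],[0,0,-10.2],0.6],[[0,0,0],[0,0,-10.2],0.6],[[0,0,0],[0,0,-10.2],0.6]]' 35; python3 -m handwheel '[[[0,0,0],[0,0,-10.2],0.6],[[0,0,0],[0,0,-10.2],0.6],[[0,0,0],[0,0,-10.2],0.6],[[0,0,0],[0,0,-10],0.6],[[0,0,0],[0,0,0],0.6],[[0,0,0],[0,0,0],0.6],[[0,0,0],[0,0,0],0.6]]';  python3 go.py .505 .379 .06 -4; python3 wr.py w10 matchbox,.008,.03 scouring_powder,.11,.14
```

```text
t: 29.95
position: [0.5052, 0.3785, 0.1796]
ee_rot: [2.893, 1.223, -0.002]
wrist_force: [0.2, -0.3, 0.2]
grip_width: 0.803
finger_force: 0.0
t: 30.82
position: [0.5053, 0.3787, 0.1799]
ee_rot: [2.297, 2.143, -0.001]
wrist_force: [0.8, 0.6, -0.4]
grip_width: 0.799
finger_force: 0.0
t 30.82 pos [505.3 378.7 179.9] psi -4.0 grip 0.8 0.0 F [ 0.8  0.6 -0.4] q7 -0.42
turn [-0.  0.  0.] shift after turn [  0.3  -0.3 119.9]
matchbox 0.98 [279. 184.  35.  53.] 1629 c [506.3 380.8] [52.6 36.4] 85.5 med [506.  382.3  16.1]
scouring_powder 0.85 [322. 300.  72. 130.] 3394 c [550.4 273.6] [42.2 86.4] 34.9 med [542.9 288.1 127.9]
```

View pics/w10.png

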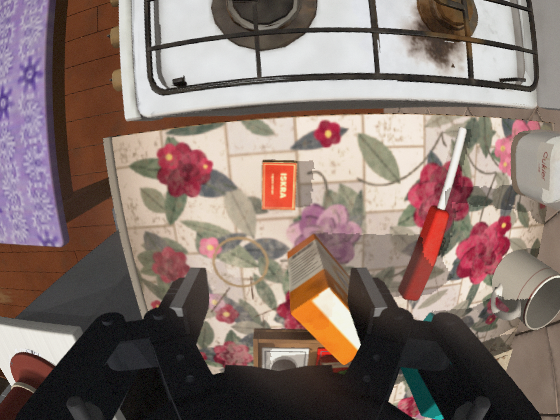

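The matchbox is at (279,185), measured at (506,379.5) with its long side at 85.5°. The powder is clear. I go down in stages.

```bash
python3 -m handwheel '[[[3,0.5,50],[0,0,0.5],0.6],[[0,0,50],[0,0,0],0.6],[[0,0,50],[0,0,0],0.6],[[0,0,35],[0,0,0],0.6],[[0,0,0],[0,0,0],0.6],[[0,0,0],[0,0,0],0.6],[[0,0,0],[0,0,0],0.6]]' 35; python3 go.py .506 .382 -.031 -4.5
```

```text
t: 31.85
position: [0.5076, 0.3825, -0.0026]
ee_rot: [2.304, 2.134, 0.006]
wrist_force: [0.7, 0.5, 0.5]
grip_width: 0.8
finger_force: 0.0
t 31.85 pos [507.6 382.5  -2.6] psi -4.4 grip 0.8 0.0 F [0.7 0.5 0.5] q7 -0.32
turn [ 0.2 -0.1  0.1] shift after turn [-0.6 -1.6 28.4]
```

```bash
python3 -m handwheel '[[[-0.5,-1.5,14],[0,0,0],0.3],[[0,0,9],[0,0,0],0.3],[[0,0,0],[0,0,0],0.3],[[0,0,0],[0,0,0],0.3]]' 35; python3 go.py .506 .382 -.031 -4.5
```

```text
t: 32.35
position: [0.5047, 0.3812, -0.0279]
ee_rot: [2.305, 2.135, -0.0]
wrist_force: [-0.4, -0.1, 0.7]
grip_width: 0.652
finger_force: 0.0
t 32.35 pos [504.7 381.2 -27.9] psi -4.4 grip 0.65 0.0 F [-0.4 -0.1  0.7] q7 -0.31
turn [0.  0.  0.1] shift after turn [0.9 1.3 3.1]
```

```bash
python3 -m handwheel '[[[0,1,3],[0,0,0],0.3],[[0,0,0],[0,0,0],0.3],[[0,0,0],[0,0,0],-1],[[0,0,0],[0,0,0],-1],[[0,0,0],[0,0,0],-1],[[0,0,0],[0,0,0],-1],[[0,0,0],[0,0,0],-1]]' 30; python3 go.py .506 .382 .15 -4.5
```

```text
t: 33.22
position: [0.5058, 0.3813, -0.0305]
ee_rot: [2.305, 2.135, 0.001]
wrist_force: [-0.2, 0.3, 2.4]
grip_width: 0.434
finger_force: 31.7
t 33.23 pos [505.8 381.3 -30.5] psi -4.4 grip 0.43 31.7 F [-0.2  0.3  2.4] q7 -0.31
turn [ 0.  -0.   0.1] shift after turn [ 7.000e-01  1.000e-01 -1.805e+02]
```

The grip is 0.434 × 85 = 37 mm, which matches the matchbox. I lift, turn and carry it to the blue mat.

```bash
python3 -m handwheel '[[[0,0,-50],[0,0,0],-1],[[0,0,-50],[0,0,0],-1],[[0,0,-50],[0,0,0],-1],[[0,0,-40],[0,0,10.1],-1],[[0,0,0],[0,0,10.1],-1],[[0,0,0],[0,0,10.1],-1],[[0,0,0],[0,0,10.1],-1],[[0,0,0],[0,0,10.1],-1],[[0,0,0],[0,0,10.1],-1],[[0,0,0],[0,0,10.1],-1]]' 30; python3 -m handwheel '[[[0,0,0],[0,0,10.1],-1],[[0,0,0],[0,0,10.2],-1],[[0,0,0],[0,0,0],-1],[[0,0,0],[0,0,0],-1]]'; python3 go.py .561 -.0386 .16 -95.5
```

```text
t: 34.48
position: [0.5048, 0.3812, 0.1585]
ee_rot: [3.116, 0.399, -0.003]
wrist_force: [-1.0, 0.0, -1.2]
grip_width: 0.438
finger_force: 31.3
t: 34.98
position: [0.5052, 0.3812, 0.1588]
ee_rot: [3.138, -0.144, -0.001]
wrist_force: [0.1, -0.4, 0.3]
grip_width: 0.436
finger_force: 31.4
t 34.98 pos [505.2 381.2 158.8] psi -95.2 grip 0.44 31.4 F [ 0.1 -0.4  0.3] q7 -1.74
turn [0.  0.  0.3] shift after turn [ 95.8 412.5  -1.2]
```

```bash
python3 -m handwheel '[[[0,0,0],[0,0,0.3],-1],[[12,51.5,0],[0,0,0],-1],[[12,51.5,0],[0,0,0],-1],[[12,51.5,0],[0,0,0],-1],[[12,51.5,0],[0,0,0],-1],[[12,51.5,0],[0,0,0],-1],[[12,51.5,0],[0,0,0],-1],[[12,51.5,0],[0,0,0],-1],[[12,51.5,0],[0,0,0],-1],[[0,0,0],[0,0,0],-1]]' 30; python3 -m handwheel '[[[0,0,0],[0,0,0],-1],[[0,0,0],[0,0,0],-1]]'; python3 go.py .561 -.0386 -.0215 -95.5; python3 wr.py w11 blue_mat,0,.02 matchbox,.1,.3 yellow_mat,0,.02 tea_box,.1,.2
```

```text
t: 36.22
position: [0.56, -0.0453, 0.1606]
ee_rot: [3.133, -0.171, 0.004]
wrist_force: [-0.4, 0.6, -0.2]
grip_width: 0.44
finger_force: 31.4
t: 36.48
position: [0.5603, -0.0362, 0.1589]
ee_rot: [-3.137, 0.151, 0.001]
wrist_force: [0.2, 0.4, 0.2]
grip_width: 0.44
finger_force: 31.4
t 36.48 pos [560.3 -36.2 158.9] psi -95.5 grip 0.44 31.4 F [0.2 0.4 0.2] q7 -1.03
turn [-0.1  0.   0. ] shift after turn [  1.    2.3 180.4]
blue_mat 0.73 [280. 189.  69.  61.] 3896 c [560.1 -37.9] [68.1 66.5] 84.7 med [561.8 -37.8   8.6]
matchbox 0.81 [278. 279.  89. 117.] 8675 c [559.9 -37.2] [38.5 54.5] 83.4 med [566.6 -37.5 205.3]
tea_box 0.81 [122. 215.  88.  94.] 2112 c [572.6 108.7] [42.9 58.9] 84.6 med [574.1  91.5 113.5]
```

View pics/w11.png

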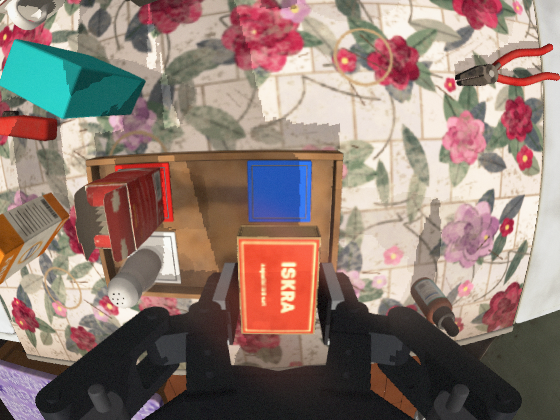

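The matchbox is held at (278,280) above the blue mat (280,189), within 1 mm and square. I'm lowering it.

```bash
python3 -m handwheel '[[[0.3,1,50],[0,0,0],-1],[[0,0,50],[0,0,0],-1],[[0,0,45],[0,0,0],-1],[[0,0,25],[0,0,0],-1],[[0,0,0],[0,0,0],-1],[[0,0,0],[0,0,0],-1],[[0,0,0],[0,0,0],-1]]' 30; python3 go.py .5605 -.0375 -.0215 -95.5
```

```text
t: 37.6
position: [0.5616, -0.0396, -0.0093]
ee_rot: [3.137, -0.155, 0.004]
wrist_force: [0.1, 0.3, -0.2]
grip_width: 0.435
finger_force: 31.4
t 37.6 pos [561.6 -39.6  -9.3] psi -95.7 grip 0.43 31.4 F [ 0.1  0.3 -0.2] q7 -0.83
turn [ 0.  -0.2 -0.2] shift after turn [-1.3 -2.  12.2]
```

```bash
python3 -m handwheel '[[[-1,-1.5,9],[0,0,-0.2],-1],[[0,0,0],[0,0,0],-1],[[0,0,0],[0,0,0],-1],[[0,0,2],[0,0,0],-1],[[0,0,0],[0,0,0],-1]]' 30; python3 go.py .5605 -.0375 -.0215 -95.5
```

```text
t: 38.22
position: [0.5598, -0.0379, -0.0215]
ee_rot: [3.138, -0.151, 0.001]
wrist_force: [-1.1, 0.4, 2.1]
grip_width: 0.438
finger_force: 31.6
t 38.23 pos [559.8 -37.9 -21.5] psi -95.5 grip 0.44 31.6 F [-1.1  0.4  2.1] q7 -0.81
turn [ 0. -0.  0.] shift after turn [ 0.6 -0.5 -0. ]
```

```bash
python3 -m handwheel '[[[0,0,0],[0,0,0],0.2],[[0,0,0],[0,0,0],0.2],[[0,0,0],[0,0,0],0.2],[[0,0,-50],[0,0,0],0.2],[[0,0,-50],[0,0,0],0.2],[[0,0,-50],[0,0,0],0.2],[[0,0,-50],[0,0,0],0.2],[[0,0,0],[0,0,0],0.2],[[0,0,0],[0,0,0],0.2]]' 30; python3 wr.py w12 blue_mat,0,.02 matchbox,.018,.04 yellow_mat,0,.02 white_mat,0,.02 red_mat,0,.02  spice_jar,.1,.13 tea_box,.03,.09 salt_shaker,.09,.11
```

```text
t: 39.35
position: [0.5589, -0.0371, 0.1774]
ee_rot: [-3.137, 0.15, 0.002]
wrist_force: [-0.1, -0.1, -0.5]
grip_width: 0.598
finger_force: 0.0
blue_mat 0.55 [279. 186.  63.  57.] 1700 c [559.1 -38.2] [67.3 66.9] 83.7 med [567.2 -32.6   8.7]
matchbox 0.71 [278. 189.  40.  53.] 1715 c [560.1 -38.9] [35.8 52.1] 84.0 med [561.2 -38.7  25. ]
yellow_mat 0.96 [279. 252.  58.  50.] 1451 c [481.  -29.3] [66.7 69.4] 84.9 med [500.  -32.9   8.4]
white_mat 0.79 [165. 250.  40.  54.] 972 c [495.7 107.5] [43.6 65.7] 84.2 med [501.8  97.9   8.5]
red_mat 0.81 [150. 187.  54.  54.] 769 c [574.1 110.5] [65.6 66. ] 84.2 med [585.1  85.3   8.5]
spice_jar 0.62 [276. 277.  48.  86.] 1871 c [482.9 -29.9] [42.1 42.1] 67.2 med [487.8 -30.4 114.5]
tea_box 0.62 [129. 205.  88.  88.] 2249 c [573.8 108.2] [48.2 62. ] 84.2 med [576.2  87.5  72.9]
salt_shaker 0.63 [139. 266.  50.  61.] 541 c [496.2 119.1] [29.5 26.2] 28.7 med [497.9 117.8  95.8]
```

View pics/w12.png

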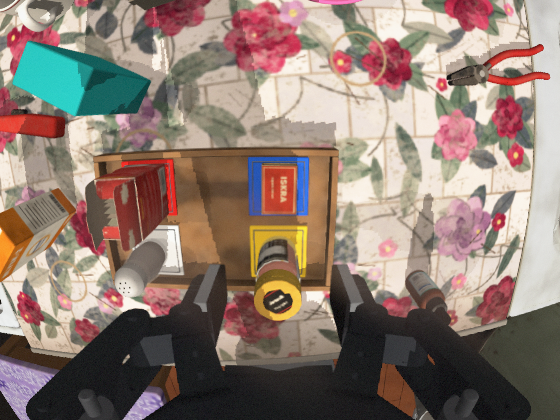

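Everything is in place. The matchbox is centred and square on blue (279,189), the jar is on yellow (278,270), the tea box on red and the salt on white. All are within about 2 mm of their mat centres, and the powder and dropper are untouched. I'm handing in.

```bash
python3 -c "from plant import *; print(sign_off())"
```

```text
the job is handed in; nothing more can be done
None
```

I handed the job in at about 39 s: jar on yellow, salt shaker on white, tea box squared on red and matchbox squared on blue, each within about 2 mm of its mat centre, with the dropper, orange scouring powder and turquoise look-alike left untouched.

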